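# Change the tealights on the cottage shelf

## Task

Change the tealights in the three coloured glass holders: clear the two burnt-out empty cups into the open smoky-grey container and stand a fresh tealight of the matching colour in each holder (green in green, blue in blue, orange in orange), upright and flat on the floor of its recess. The plain white tealight is a spare: leave it where it is on the stone platter.

Things in the scene. Friction and masses are not known exactly. Their poses are not given: they have to be found in the camera images.
- holder_green: Round tealight holder of thick green tinted pressed glass, loose, standing on the shelf: 78 mm across, 20 mm high overall, with one round flat-floored recess in its top 64 mm across and 5 mm deep (recess floor 15 mm above the underside; raised rim 7 mm wide). Origin: centre of its underside, z up; the recess is centred on it. About 160 g.
- holder_blue: Round tealight holder of thick blue tinted pressed glass, loose, standing on the shelf: 78 mm across, 20 mm high overall, with one round flat-floored recess in its top 64 mm across and 5 mm deep (recess floor 15 mm above the underside; raised rim 7 mm wide). Origin: centre of its underside, z up; the recess is centred on it. About 160 g.
- holder_orange: Round tealight holder of thick orange (amber) tinted pressed glass, loose, standing on the shelf: 78 mm across, 20 mm high overall, with one round flat-floored recess in its top 64 mm across and 5 mm deep (recess floor 15 mm above the underside; raised rim 7 mm wide). Origin: centre of its underside, z up; the recess is centred on it. About 160 g.
- fresh_green: Fresh long-burn tealight with green wax: aluminium cup 39 mm across and 24 mm tall, full of green wax nearly to the brim, with a soft white wick 5 mm tall. At the start it stands upright on the flat grey river-stone platter (about 285 x 210 mm, flat top 14 mm above the shelf) with three other fresh ones, centres at least 75 mm apart. Origin: centre of its underside, z up. About 24 g.
- fresh_blue: Fresh long-burn tealight with blue wax: aluminium cup 39 mm across and 24 mm tall, full of blue wax nearly to the brim, with a soft white wick 5 mm tall. At the start it stands upright on the flat grey river-stone platter (about 285 x 210 mm, flat top 14 mm above the shelf) with three other fresh ones, centres at least 75 mm apart. Origin: centre of its underside, z up. About 24 g.
- fresh_orange: Fresh long-burn tealight with orange wax: aluminium cup 39 mm across and 24 mm tall, full of orange wax nearly to the brim, with a soft white wick 5 mm tall. At the start it stands upright on the flat grey river-stone platter (about 285 x 210 mm, flat top 14 mm above the shelf) with three other fresh ones, centres at least 75 mm apart. Origin: centre of its underside, z up. About 24 g.
- fresh_white: Fresh long-burn tealight with white wax: aluminium cup 39 mm across and 24 mm tall, full of white wax nearly to the brim, with a soft white wick 5 mm tall. At the start it stands upright on the flat grey river-stone platter (about 285 x 210 mm, flat top 14 mm above the shelf) with three other fresh ones, centres at least 75 mm apart. Origin: centre of its underside, z up. About 24 g. This is the spare.
- spent_a: Burnt-out tealight: an empty shiny aluminium cup, 39 mm across and 24 mm tall, a black wick stub on its bare bottom. At the start it stands upright in the recess of one of the glass holders, roughly in the middle, its base 15 mm and its rim 39 mm above the shelf. Origin: centre of its underside, z along its axis. About 12 g; firm enough to be pinched across its diameter. The two burnt-out cups are alike.
- spent_b: Burnt-out tealight: an empty shiny aluminium cup, 39 mm across and 24 mm tall, a black wick stub on its bare bottom. At the start it stands upright in the recess of one of the glass holders, roughly in the middle, its base 15 mm and its rim 39 mm above the shelf. Origin: centre of its underside, z along its axis. About 12 g; firm enough to be pinched across its diameter. The two burnt-out cups are alike.
- container: Open rectangular storage container of smoky grey see-through plastic, its clip-on lid off and lying elsewhere: 180 mm long (its x axis), 125 mm wide (its y axis), 55 mm high, walls and floor 3 mm thick, fixed to the shelf. Empty at the start. Origin: centre of its underside, z up.

How it is judged:
At the end, for the whole second after the job is handed in: The green, blue and orange tealights stand upright (7 deg) in the holder of their own colour, base on the recess floor (3.5 mm), centre within 13.5 mm of the holder's; holders flat on the shelf; both burnt-out cups inside the grey container, below its rim, any way up; all released and at rest (horizontal distance between fresh_green and holder_green below 0.0135 m and z of fresh_green in the frame of holder_green between 0.0115 and 0.0185 m and angle between each of fresh_green, fresh_blue, fresh_orange's own z axis and vertical below 0.12 rad and angle between each of holder_green, holder_blue, holder_orange's own z axis and vertical below 0.1 rad and height (world z) of each of holder_green, holder_blue, holder_orange below 0.004 m and linear speed of each of fresh_green, fresh_blue, fresh_orange, spent_a, spent_b below 0.02 m/s and horizontal distance between fresh_blue and holder_blue below 0.0135 m and z of fresh_blue in the frame of holder_blue between 0.0115 and 0.0185 m and horizontal distance between fresh_orange and holder_orange below 0.0135 m and z of fresh_orange in the frame of holder_orange between 0.0115 and 0.0185 m and x of spent_a in the frame of container between -0.09 and 0.09 m and y of spent_a in the frame of container between -0.0625 and 0.0625 m and z of spent_a in the frame of container between -0.002 and 0.05 m and x of spent_b in the frame of container between -0.09 and 0.09 m and y of spent_b in the frame of container between -0.0625 and 0.0625 m and z of spent_b in the frame of container between -0.002 and 0.05 m); the robot touches nothing.
It fails at once if the spare white tealight is moved more than 20 mm (distance of fresh_white from where it was at the start of the episode above 0.02 m).
It also fails if it takes over 102 s, if anything falls off the work surface, if the arm or the gripper's body presses on something with over 40 N, if the wrist force passes 120 N, or if a joint passes its speed limit or range.

## Robot

A 7-joint arm with a two-finger parallel gripper is mounted at the origin on the work surface. World frame = base frame: x ahead of the robot, y to its left, z up, the work surface at z = 0. Lengths are in m, angles in rad, forces in N, time in s.
With the tool pointing down it reaches from about 0.35 to 0.9 m from the base axis. Payload 8.1 kg.
Tool frame: the origin (TCP) lies midway between the tips of the shut fingers; the grasp point (between the pads) lies 19 mm behind it; z points along the fingers, y is the line along which they close (so a half turn about z gives the same grasp; the last joint's range is limited). The gripper opens to 92 mm and grips with 3 to 60 N. Pads are 19 mm wide; open, the fingers measure 130 mm over their backs; the gripper's body (75 mm by 190 mm) begins 47 mm behind the grasp point.
Start: joints at [-1.404, 0.434, 0.025, 1.573, -0.012, 1.134, -0.075], TCP at [0.167, 0.602, 0.227] pointing down, gripper open.
Joint ranges: [-2.62, 2.62], [-0.44, 2.09], [-1.27, 1.32], [0.08, 2.57], [-1.32, 4.46], [0.12, 2], [-2.74, 2.74]. Speed limits (rad/s): [2.22, 2.22, 3.01, 3.01, 3.14, 3.14, 3.14].

## Interface

Orientations are given as a rotation vector (axis times angle).
In Python, from cell import arm gives the robot as it stands.
- The arm moves only by the tool move_arm, never from a script. Its argument "motion" is a list of rows, each an object of numbers: "tx", "ty", "tz": the shift along the tool's x, y, z normalised to -1 to 1, where 1 is 1000 mm; "twist": the turn about the tool's z normalised to -1 to 1, where 1 is pi/2 rad. In form: [{"tx": .., "ty": .., "tz": .., "twist": ..}, ...]. A call has 1 to 12 rows; each row shifts and turns the commanded pose from where the row before left it, along the tool's axes as they then stand; what a row does not reach is not made up. A row lasts 1/10 s, in which the tool goes at most 50 mm and 8.59 degrees, less where a joint would pass 70% of its speed; a pose out of reach is approached as far as the arm can. A call with a number of a shift or a turn outside -1 to 1 is refused whole. A call with a gripper value outside its range is refused whole. "gripper" is the gripper's target within -1 to 1 (shut at 1, half-way at 0, fully open at -1), set as the call begins (left out, the last holds). The fingers move at their own pace and stop on an object; "squeeze" is the grip in N (left out, the last holds). Time passes only in rows, so rows that do not move let the fingers close. It gives the time, the measured TCP pose, the force, the opening and the grip force at its end, in the units of the state.
- arm.observe(): the state, without advancing time (a new reading comes with each control period).
- arm.get_image(name): name is "scene" or "top"; returns the picture (400x640x3 uint8, red, green, blue); there is no depth.
- arm.calibration(name): a dict with "K" (3x3 intrinsics, pixels), "k1" (the pictures are not rectified: a ray, as slopes to the right and down, at radius r is drawn at 1 + k1 r^2 times it, then the intrinsics apply), "T" (4x4, takes a point from camera to world coordinates). Camera axes: x right, y down, z forward; pixel columns grow to the right and rows downward; lengths in m; the calibration is good to about 2 mm. A picture is of the moment at which its call begins. calibration takes no time and is no camera call.
- arm.sign_off(): hands the job in; it is judged then, once.
Trained networks look in the newest picture that a camera, given by its name, has taken for a name from the list of things; names that differ only in an ending like _2 or _b are one class to them, and where a whole thing is asked for, a point or a joint stands for the part that bears it (a point fixed in the world has none). Each returns a list of dicts, best first, with "conf" (0 to 1); they miss things now and then, are a little off and sometimes report something else, mostly with a low value. They report only what shows in the picture. A call takes as long as a camera call.
- arm.look_for(camera, query): "point" ([column, row] as shares, 0 to 1, of the picture: columns of its width, rows of its height, amid what is visible of it).
- arm.regions_of(camera, query): "region" (400x640 bool, what is visible of it) and "point" ([column, row] as shares, 0 to 1, of the picture: columns of its width, rows of its height, amid what is visible of it).
- arm.place_of(camera, query): "point" ([column, row] as shares, 0 to 1, of the picture: columns of its width, rows of its height: a listed point, or the origin of a listed thing).
The state is a dict: "clock": time; "joints": joint angles; "dq": joint speeds; "joint_efforts": joint torques, N m; "position": TCP position; "ee_rot": TCP orientation; "force": force on the tool from outside, world axes, zero at the start; "ft_torque": the same for the moment, N m; "width": opening from 0.0 (shut) to 1.0 (fully open); "gripper_force": force on a finger pad.
Only numpy, scipy, OpenCV 4.12 (cv2) and the standard library are available. Lean on these libraries where they do the work, as an engineer would, in place of code of your own. Each camera call takes 0.05 s, during which the arm holds its last target. There are 200 camera calls.

## Working session

There is one attempt and no reset: what is moved stays moved. The work goes in short steps, Python scripts to look and compute and a tool call to move; the robot and the scene stay as the last step left them, time stands still between calls to the robot, and variables do not carry over. Pictures are saved under pics/ and viewed, at most 14 in all, crops included, and the job is handed in when it is done.

Besides the shell and the picture viewer there is one more tool, called after "Call:" as name(argument=value, ...), one argument or row to a line, values as JSON. move_arm: Moves the arm, as the interface text tells. Scaled input: -1 to 1 covers 1000 mm each way for a shift and pi/2 rad each way for a turn. Its arguments: {"type":"object","properties":{"motion":{"type":"array","items":{"type":"object","properties":{"tx":{"type":"number"},"ty":{"type":"number"},"tz":{"type":"number"},"twist":{"type":"number"}}}},"gripper":{"type":"number"},"squeeze":{"type":"number"}},"required":["motion"]}

```bash
mkdir -p pics
cat > h.py <<'E'
from cell import arm
import numpy as np, cv2
def ray(cam,uv):
    c=arm.calibration(cam);K=np.array(c["K"]);T=np.array(c["T"])
    d=np.linalg.inv(K)@np.array([uv[0],uv[1],1.]);p=d[:2].copy()
    for _ in range(20): p=d[:2]/(1+c["k1"]*(p@p))
    return T[:3,3],T[:3,:3]@np.array([p[0],p[1],1])
def at(cam,uv,z):
    o,d=ray(cam,uv);return o+d*(z-o[2])/d[2]
def save(cam,n):
    im=arm.get_image(cam);cv2.imwrite(f"pics/{n}.png",im[:,:,::-1]);return im
E
python3 - <<'E'
from h import *
for c in("top","scene"):
    save(c,c+"0");print(c,np.round(arm.calibration(c)["T"],2).tolist())
for n in ["holder_green","holder_blue","holder_orange","fresh_green","fresh_blue","fresh_orange","fresh_white","spent_a","container"]:
    for c in ("top","scene"):
        for r in arm.place_of(c,n)[:3 if n!="spent_a" else 4]:
            uv=np.array(r["point"])*[640,400]
            z=0.014 if "fresh" in n else 0.015 if "spent" in n else 0
            print(n,c,round(r["conf"],2),uv.round(),at(c,uv,z).round(3))
print(arm.observe())
E
```

```text
top [[0.08, -0.97, 0.25, 0.33], [-1.0, -0.08, 0.02, 0.03], [-0.0, -0.25, -0.97, 0.96], [0.0, 0.0, 0.0, 1.0]]
scene [[0.7, 0.53, -0.48, 1.14], [0.72, -0.53, 0.45, -0.53], [-0.02, -0.66, -0.76, 0.96], [0.0, 0.0, 0.0, 1.0]]
holder_green top 0.77 [342. 252.] [0.45  0.002 0.   ]
holder_green scene 0.53 [289. 190.] [ 0.45  -0.001  0.   ]
holder_blue top 0.63 [344. 170.] [0.627 0.01  0.   ]
holder_blue scene 0.95 [335. 226.] [0.631 0.    0.   ]
holder_orange top 0.76 [266. 211.] [0.523 0.168 0.   ]
holder_orange scene 0.88 [348. 175.] [0.528 0.158 0.   ]
holder_orange scene 0.27 [386. 145.] [0.524 0.336 0.   ]
fresh_green top 0.78 [450. 177.] [ 0.625 -0.213  0.014]
fresh_green scene 0.58 [275. 271.] [ 0.632 -0.206  0.014]
fresh_green scene 0.44 [290. 189.] [ 0.459 -0.004  0.014]
fresh_blue top 0.83 [487. 195.] [ 0.593 -0.293  0.014]
fresh_blue scene 0.67 [235. 283.] [ 0.593 -0.297  0.014]
fresh_orange top 0.63 [464. 245.] [ 0.484 -0.245  0.014]
fresh_orange scene 0.69 [228. 251.] [ 0.504 -0.253  0.014]
fresh_white top 0.78 [420. 224.] [ 0.519 -0.155  0.014]
fresh_white scene 0.78 [262. 233.
[... 432 characters left out ...]
93  0.   ]
{'clock': 1.0, 'joints': array([-1.40360566,  0.43450715,  0.02500039,  1.57317275, -0.01156168,
        1.13401695, -0.07512071]), 'dq': array([ 0.00044442,  0.00079249, -0.00041246, -0.00033798, -0.00064837,
       -0.00062143, -0.00015546]), 'joint_efforts': array([ 1.28038100e-03, -6.67654109e+01,  9.84468386e-01, -3.14820921e+01,
       -6.05987222e-02,  3.25002463e-02,  2.92382038e-05]), 'position': array([0.16662467, 0.60240306, 0.22674797]), 'ee_rot': array([4.22634705e-01, 3.11298483e+00, 5.98456985e-05]), 'force': array([-0.71117618,  0.43664968,  0.0819856 ]), 'ft_torque': array([-0.03150563,  0.02075406,  0.0319472 ]), 'gripper_force': 0.0, 'width': 1.0009612880152792}
```

Run:
```python
import cv2
a=cv2.imread("pics/top0.png")[120:300,130:530];cv2.imwrite("pics/top0c.png",cv2.resize(a,(800,360),interpolation=cv2.INTER_CUBIC))
from scipy.spatial.transform import Rotation as R
print(R.from_rotvec([.422635,3.11298,0]).as_matrix().round(3))
```

```text
[[-0.964  0.267  0.   ]
 [ 0.267  0.964 -0.   ]
 [-0.     0.    -1.   ]]
```

View pics/top0c.png

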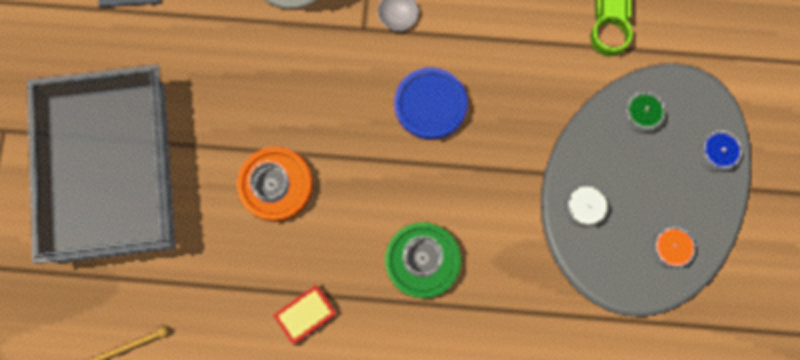

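View pics/scene0.png

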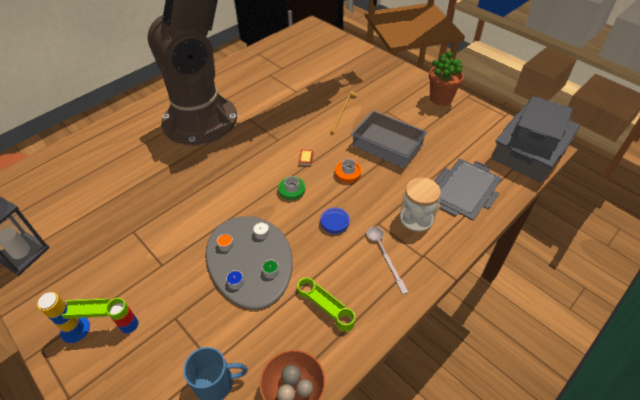

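The top picture confirms the detections. In full-picture pixels, the spent cups are at (342,250) in green and (264,211) in orange, and blue is empty at (345,171). The tealights are on the platter, and the container is at (180,202) with its long side along x. I'll refine the positions by colour.

```bash
cat >> h.py <<'E'
def blob(im,uv,hue,tol=10,r=26):
    h=cv2.cvtColor(im,cv2.COLOR_RGB2HSV).astype(int)
    m=(abs(h[:,:,0]-hue)<tol)&(h[:,:,1]>170)&(h[:,:,2]>60)
    w=np.zeros(m.shape,np.uint8);cv2.circle(w,(int(uv[0]),int(uv[1])),r,1,-1);m=(m&(w>0)).astype(np.uint8)
    cs,_=cv2.findContours(m,cv2.RETR_EXTERNAL,cv2.CHAIN_APPROX_NONE);c=max(cs,key=cv2.contourArea)
    M=cv2.moments(cv2.convexHull(c));return np.array([M["m10"],M["m01"]])/M["m00"],cv2.contourArea(c)
E
python3 - <<'E'
from h import *
im={c:cv2.imread(f"pics/{c}0.png")[:,:,::-1].copy() for c in("top","scene")}
P={"green":((342,252),(450,177),(289,190),(275,271)),"blue":((344,170),(487,195),(335,226),(235,283)),"orange":((266,211),(464,245),(348,175),(228,251))}
H={"green":62,"blue":117,"orange":9}
for k,p in P.items():
    for j,(c,z,r) in enumerate([("top",.01,26),("top",.037,14),("scene",.01,20),("scene",.037,14)]):
        i=im[c]; u=p[j]
        try:
            uv,a=blob(i,u,H[k],r=r);print(k,["holder","fresh"][j%2],c,uv.round(1),a,at(c,uv,z).round(4))
        except Exception as e: print(k,j,e, cv2.cvtColor(i[u[1]-8:u[1]-7,u[0]:u[0]+1],cv2.COLOR_RGB2HSV))
for q in [(144+14,160),(144+16-0,249)]: pass
for uv in [(130+15,120+40),(130+79,120+33),(130+87,120+124),(130+17,120+131)]: print(at("top",uv,.055).round(3))
E
```

```text
green holder top [351.9 260.9] 7.0 [ 0.4325 -0.019   0.01  ]
green fresh top [452.4 174.6] 142.5 [ 0.6244 -0.2133  0.037 ]
green holder scene [290.6 189.6] 95.0 [ 0.4587 -0.0014  0.01  ]
green fresh scene [269.8 266.2] 87.5 [ 0.6262 -0.2147  0.037 ]
blue holder top [345.7 172.1] 797.5 [0.6196 0.0073 0.01  ]
blue fresh top [490.7 194.2] 164.5 [ 0.5889 -0.2924  0.037 ]
blue holder scene [334.1 221.4] 335.0 [0.6246 0.0048 0.01  ]
blue fresh scene [234.1 277.3] 113.0 [ 0.5908 -0.2942  0.037 ]
orange holder top [267.  211.5] 1097.5 [0.5203 0.1652 0.01  ]
orange fresh top [467.1 243. ] 205.0 [ 0.4841 -0.2448  0.037 ]
orange holder scene [347.6 171.5] 333.0 [0.523  0.1628 0.01  ]
orange fresh scene [224.8 241.1] 65.0 [ 0.4907 -0.2476  0.037 ]
[0.598 0.421 0.055]
[0.624 0.292 0.055]
[0.439 0.249 0.055]
[0.413 0.384 0.055]
```

Run:
```python
from h import *
im={c:cv2.imread(f"pics/{c}0.png")[:,:,::-1].copy() for c in("top","scene")}
for n,c,u,r in [("green","top",(342,250),14),("orange","top",(264,211),14),("green","scene",(291,186),11),("orange","scene",(348,168),11)]:
    h=cv2.cvtColor(im[c],cv2.COLOR_RGB2HSV)
    w=np.zeros(h.shape[:2],np.uint8);cv2.circle(w,u,r,1,-1)
    m=((h[:,:,1]<90)&(w>0)).astype(np.uint8)
    M=cv2.moments(cv2.convexHull(cv2.findNonZero(m)));uv=np.array([M["m10"],M["m01"]])/M["m00"]
    print("spent in",n,c,uv.round(1),M["m00"],at(c,uv,.030).round(4))
i=im["top"];h=cv2.cvtColor(i,cv2.COLOR_RGB2HSV).astype(int)
m=((abs(h[:,:,0]-64)<14)&(h[:,:,1]>100)).astype(np.uint8);m[:,:310]=0;m[:,375:]=0;m[:220]=0;m[285:]=0
x=cv2.convexHull(cv2.findNonZero(m));M=cv2.moments(x);uv=np.array([M["m10"],M["m01"]])/M["m00"];print("green holder",uv,M["m00"],at("top",uv,.01).round(4))
```

```text
spent in green top [340.8 247.7] 314.5 [0.4549 0.0061 0.03  ]
spent in orange top [264.2 210.8] 261.5 [0.5173 0.168  0.03  ]
spent in green scene [291.5 183.7] 169.0 [0.4583 0.004  0.03  ]
spent in orange scene [348.3 165.6] 128.0 [0.5215 0.1667 0.03  ]
green holder [341.18099331 249.81025151] 1047.0 [0.4533 0.0045 0.01  ]
```

Call:
move_arm(
  motion=[
    {"twist":-0.086,"tz":-0.02},
    {"twist":-0.086,"tz":-0.02},
    {"tx":-0.04,"ty":-0.04},
    {"tx":-0.04,"ty":-0.04},
    {"tx":-0.04,"ty":-0.04},
    {"tx":-0.04,"ty":-0.04},
    {"tx":-0.04,"ty":-0.04},
    {"tx":-0.04,"ty":-0.04},
    {"tx":-0.04,"ty":-0.04},
    {"tx":-0.035,"ty":-0.04},
    {"tx":-0.035,"ty":-0.04},
    {},
  ],
  gripper=-0.35,
  squeeze=10,
)

```text
invalid input
```

Call:
move_arm(
  motion=[
    {"tx":0,"ty":0,"tz":-0.02,"twist":-0.086},
    {"tx":0,"ty":0,"tz":-0.02,"twist":-0.086},
    {"tx":-0.04,"ty":-0.04,"tz":0,"twist":0},
    {"tx":-0.04,"ty":-0.04,"tz":0,"twist":0},
    {"tx":-0.04,"ty":-0.04,"tz":0,"twist":0},
    {"tx":-0.04,"ty":-0.04,"tz":0,"twist":0},
    {"tx":-0.04,"ty":-0.04,"tz":0,"twist":0},
    {"tx":-0.04,"ty":-0.04,"tz":0,"twist":0},
    {"tx":-0.04,"ty":-0.04,"tz":0,"twist":0},
    {"tx":-0.035,"ty":-0.04,"tz":0,"twist":0},
    {"tx":-0.035,"ty":-0.04,"tz":0,"twist":0},
    {"tx":0,"ty":0,"tz":0,"twist":0},
  ],
  gripper=-0.35,
  squeeze=10,
)

```text
clock: 2.2
position: [0.4852, 0.2722, 0.2671]
ee_rot: [0.017, 3.139, -0.005]
force: [-0.2, 0.3, -0.1]
width: 0.676
gripper_force: 0.0
```

Call:
move_arm(
  motion=[
    {"tx":0,"ty":0,"tz":0,"twist":-0.01},
    {"tx":0,"ty":0,"tz":0,"twist":0},
  ],
)

```text
clock: 2.4
position: [0.4793, 0.2809, 0.2667]
ee_rot: [0.029, -3.141, -0.001]
force: [0.3, -0.6, 1.1]
width: 0.676
gripper_force: 0.0
```

Call:
move_arm(
  motion=[
    {"tx":0,"ty":0,"tz":0,"twist":0.012},
    {"tx":-0.014,"ty":-0.038,"tz":0,"twist":0},
    {"tx":-0.013,"ty":-0.038,"tz":0,"twist":0},
    {"tx":-0.013,"ty":-0.038,"tz":0.02,"twist":0},
    {"tx":0,"ty":0,"tz":0.04,"twist":0},
    {"tx":0,"ty":0,"tz":0.04,"twist":0},
    {"tx":0,"ty":0,"tz":0.04,"twist":0},
    {"tx":0,"ty":0,"tz":0.03,"twist":0},
    {"tx":0,"ty":0,"tz":0.02,"twist":0},
    {"tx":0,"ty":0,"tz":0,"twist":0},
    {"tx":0,"ty":0,"tz":0,"twist":0},
  ],
)

```text
clock: 3.5
position: [0.5196, 0.1666, 0.0771]
ee_rot: [-0.003, -3.141, -0.0]
force: [0.6, 0.2, 0.7]
width: 0.674
gripper_force: 0.0
```

Call:
move_arm(
  motion=[
    {"tx":0,"ty":0,"tz":0.02,"twist":0},
    {"tx":0,"ty":0,"tz":0.02,"twist":0},
    {"tx":0,"ty":0,"tz":0.013,"twist":0},
    {"tx":0,"ty":0,"tz":0,"twist":0},
    {"tx":0,"ty":0,"tz":0,"twist":0},
  ],
)

```text
clock: 4.0
position: [0.5202, 0.166, 0.0246]
ee_rot: [0.004, 3.141, 0.001]
force: [0.2, -0.4, -0.5]
width: 0.677
gripper_force: 0.0
```

Call:
move_arm(
  motion=[
    {"tx":0,"ty":0,"tz":0,"twist":0},
    {"tx":0,"ty":0,"tz":0,"twist":0},
    {"tx":0,"ty":0,"tz":0,"twist":0},
    {"tx":0,"ty":0,"tz":0,"twist":0},
    {"tx":0,"ty":0,"tz":0,"twist":0},
    {"tx":0,"ty":0,"tz":0,"twist":0},
  ],
  gripper=1,
  squeeze=8,
)

```text
clock: 4.6
position: [0.52, 0.1658, 0.0241]
ee_rot: [0.005, 3.141, 0.001]
force: [-1.5, -0.2, 7.1]
width: 0.425
gripper_force: 8.0
```

Call:
move_arm(
  motion=[
    {"tx":0,"ty":0,"tz":-0.02,"twist":0},
    {"tx":0,"ty":0,"tz":-0.03,"twist":0},
    {"tx":0,"ty":0,"tz":-0.035,"twist":0},
    {"tx":-0.008,"ty":0.036,"tz":0,"twist":0},
    {"tx":-0.008,"ty":0.036,"tz":0,"twist":0},
    {"tx":-0.008,"ty":0.036,"tz":0,"twist":0},
    {"tx":-0.008,"ty":0.036,"tz":0,"twist":0},
    {"tx":-0.006,"ty":0.036,"tz":0,"twist":0},
    {"tx":0,"ty":0,"tz":0,"twist":0},
    {"tx":0,"ty":0,"tz":0.03,"twist":0},
    {"tx":0,"ty":0,"tz":0.03,"twist":0},
    {"tx":0,"ty":0,"tz":0.02,"twist":0},
  ],
)

```text
clock: 5.8
position: [0.5572, 0.3445, 0.0266]
ee_rot: [-0.004, -3.14, 0.002]
force: [-0.8, 0.0, -0.0]
width: 0.425
gripper_force: 8.0
```

Call:
move_arm(
  motion=[
    {"tx":0,"ty":0,"tz":0.007,"twist":0},
    {"tx":0,"ty":0,"tz":0,"twist":0},
    {"tx":0,"ty":0,"tz":0,"twist":0},
  ],
)

```text
clock: 6.1
position: [0.5589, 0.3457, 0.0227]
ee_rot: [0.005, 3.141, 0.001]
force: [0.2, -0.3, 0.2]
width: 0.419
gripper_force: 8.0
```

Call:
move_arm(
  motion=[
    {"tx":0,"ty":0,"tz":0,"twist":0},
    {"tx":0,"ty":0,"tz":0,"twist":0},
    {"tx":0,"ty":0,"tz":0,"twist":0},
  ],
  gripper=-0.2,
)

```text
clock: 6.4
position: [0.5586, 0.3458, 0.0225]
ee_rot: [0.004, 3.141, 0.001]
force: [0.2, 0.4, 0.7]
width: 0.588
gripper_force: 0.0
```

Call:
move_arm(
  motion=[
    {"tx":0,"ty":0,"tz":-0.02,"twist":0},
    {"tx":0,"ty":0,"tz":-0.03,"twist":0},
    {"tx":0,"ty":0,"tz":-0.03,"twist":0},
    {"tx":0.013,"ty":-0.043,"tz":0,"twist":0},
    {"tx":0.013,"ty":-0.043,"tz":0,"twist":0},
    {"tx":0.013,"ty":-0.043,"tz":0,"twist":0},
    {"tx":0.013,"ty":-0.043,"tz":0,"twist":0},
    {"tx":0.013,"ty":-0.043,"tz":0,"twist":0},
    {"tx":0.013,"ty":-0.042,"tz":0,"twist":0},
    {"tx":0.013,"ty":-0.042,"tz":0,"twist":0},
    {"tx":0.012,"ty":-0.042,"tz":0,"twist":0},
    {"tx":0,"ty":0,"tz":0,"twist":0},
  ],
)

```text
clock: 7.6
position: [0.4523, -0.001, 0.1021]
ee_rot: [-0.017, -3.141, 0.003]
force: [0.2, 0.9, 0.7]
width: 0.601
gripper_force: 0.0
```

Call:
move_arm(
  motion=[
    {"tx":0,"ty":0,"tz":0.02,"twist":0},
    {"tx":0,"ty":0,"tz":0,"twist":0},
    {"tx":0,"ty":0,"tz":0,"twist":0},
  ],
  gripper=-0.35,
)

```text
clock: 7.9
position: [0.4542, 0.0052, 0.0819]
ee_rot: [-0.004, -3.141, -0.0]
force: [-0.6, 0.3, -0.1]
width: 0.674
gripper_force: 0.0
```

Call:
move_arm(
  motion=[
    {"tx":-0.001,"ty":0,"tz":0.02,"twist":0},
    {"tx":0,"ty":0,"tz":0.02,"twist":0},
    {"tx":0,"ty":0,"tz":0.018,"twist":0},
    {"tx":0,"ty":0,"tz":0,"twist":0},
    {"tx":0,"ty":0,"tz":0,"twist":0},
  ],
)

```text
clock: 8.4
position: [0.4555, 0.0051, 0.0243]
ee_rot: [-0.004, -3.141, -0.0]
force: [-0.6, -0.0, -0.2]
width: 0.68
gripper_force: 0.0
```

Call:
move_arm(
  motion=[
    {"tx":0,"ty":0,"tz":0,"twist":0},
    {"tx":0,"ty":0,"tz":0,"twist":0},
    {"tx":0,"ty":0,"tz":0,"twist":0},
    {"tx":0,"ty":0,"tz":0,"twist":0},
    {"tx":0,"ty":0,"tz":0,"twist":0},
    {"tx":0,"ty":0,"tz":0,"twist":0},
  ],
  gripper=1,
)

```text
clock: 9.0
position: [0.4556, 0.0049, 0.0242]
ee_rot: [0.004, 3.141, 0.0]
force: [-1.0, 0.5, 6.3]
width: 0.425
gripper_force: 8.0
```

Call:
move_arm(
  motion=[
    {"tx":0,"ty":0,"tz":-0.02,"twist":0},
    {"tx":0,"ty":0,"tz":-0.03,"twist":0},
    {"tx":0,"ty":0,"tz":-0.035,"twist":0},
    {"tx":-0.003,"ty":0.04,"tz":0,"twist":0},
    {"tx":-0.003,"ty":0.04,"tz":0,"twist":0},
    {"tx":-0.003,"ty":0.04,"tz":0,"twist":0},
    {"tx":-0.003,"ty":0.04,"tz":0,"twist":0},
    {"tx":-0.003,"ty":0.04,"tz":0,"twist":0},
    {"tx":-0.003,"ty":0.04,"tz":0,"twist":0},
    {"tx":-0.003,"ty":0.041,"tz":0,"twist":0},
    {"tx":-0.002,"ty":0.041,"tz":0,"twist":0},
    {"tx":0,"ty":0,"tz":0,"twist":0},
  ],
)

```text
clock: 10.2
position: [0.4778, 0.3339, 0.1086]
ee_rot: [-0.007, 3.142, 0.006]
force: [-0.5, -1.1, -0.8]
width: 0.42
gripper_force: 8.0
```

Call:
move_arm(
  motion=[
    {"tx":0,"ty":0,"tz":0,"twist":0},
    {"tx":0,"ty":0,"tz":0.03,"twist":0},
    {"tx":0,"ty":0,"tz":0.03,"twist":0},
    {"tx":0,"ty":0,"tz":0.026,"twist":0},
    {"tx":0,"ty":0,"tz":0,"twist":0},
    {"tx":0,"ty":0,"tz":0,"twist":0},
  ],
)

```text
clock: 10.8
position: [0.4794, 0.3254, 0.0231]
ee_rot: [-0.007, -3.141, 0.002]
force: [-0.1, 0.4, 0.7]
width: 0.422
gripper_force: 8.0
```

Call:
move_arm(
  motion=[
    {"tx":0,"ty":0,"tz":0,"twist":0},
    {"tx":0,"ty":0,"tz":0,"twist":0},
    {"tx":0,"ty":0,"tz":0,"twist":0},
  ],
  gripper=-0.2,
)

```text
clock: 11.1
position: [0.4798, 0.3271, 0.0239]
ee_rot: [0.005, 3.14, 0.002]
force: [-0.1, -0.3, -0.6]
width: 0.593
gripper_force: 0.0
```

Call:
move_arm(
  motion=[
    {"tx":0,"ty":0,"tz":-0.02,"twist":0},
    {"tx":0,"ty":0,"tz":-0.03,"twist":0},
    {"tx":0,"ty":0,"tz":-0.035,"twist":0},
    {"tx":-0.001,"ty":-0.04,"tz":0,"twist":0},
    {"tx":-0.001,"ty":-0.04,"tz":0,"twist":0},
    {"tx":-0.001,"ty":-0.04,"tz":0,"twist":0},
    {"tx":-0.001,"ty":-0.04,"tz":0,"twist":0},
    {"tx":-0.001,"ty":-0.04,"tz":0,"twist":0},
    {"tx":-0.001,"ty":-0.04,"tz":0,"twist":0},
    {"tx":-0.001,"ty":-0.04,"tz":0,"twist":0},
    {"tx":0,"ty":-0.04,"tz":0,"twist":0},
    {"tx":0,"ty":-0.04,"tz":0,"twist":0},
  ],
)

```text
clock: 12.3
position: [0.4853, -0.0348, 0.1084]
ee_rot: [0.004, 3.14, 0.0]
force: [1.0, -0.7, 0.5]
width: 0.599
gripper_force: 0.0
```

Call:
move_arm(
  motion=[
    {"tx":0,"ty":-0.04,"tz":0,"twist":0},
    {"tx":0,"ty":-0.04,"tz":0,"twist":0},
    {"tx":0,"ty":-0.045,"tz":0,"twist":0},
    {"tx":0,"ty":-0.045,"tz":0,"twist":0},
    {"tx":0,"ty":-0.043,"tz":0,"twist":0},
    {"tx":0,"ty":0,"tz":0,"twist":0},
    {"tx":0,"ty":0,"tz":0,"twist":0},
    {"tx":0,"ty":0,"tz":0.02,"twist":0},
    {"tx":0,"ty":0,"tz":0,"twist":0},
  ],
  gripper=-0.35,
)

```text
clock: 13.2
position: [0.4837, -0.2439, 0.0863]
ee_rot: [-0.001, -3.139, -0.003]
force: [-0.6, 0.7, -0.3]
width: 0.673
gripper_force: 0.0
```

Run:
```python
from h import *
save("scene","s1");im=cv2.imread("pics/s1.png")[100:310,180:460];cv2.imwrite("pics/s1c.png",cv2.resize(im,(800,600),interpolation=cv2.INTER_CUBIC))
```

```text
(no output)
```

View pics/s1c.png

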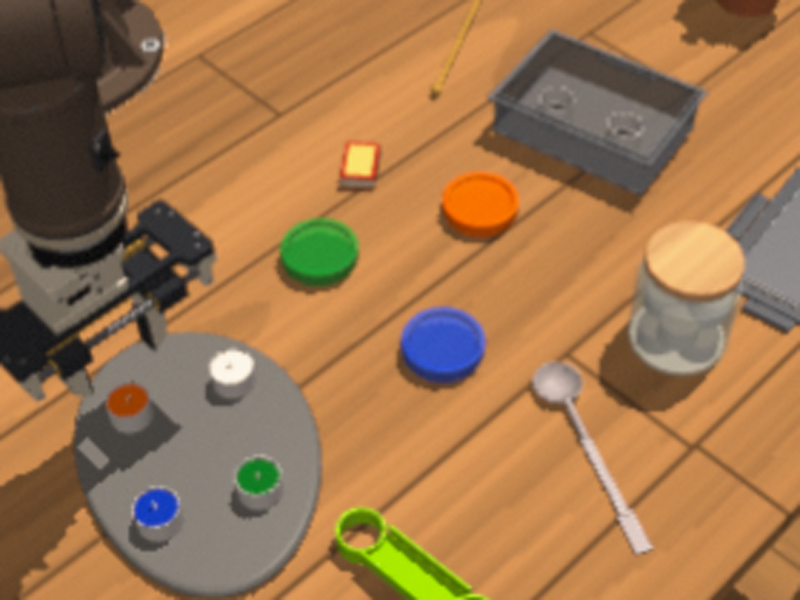

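Both spent cups are upright in the container, at about (557,100) and (625,127) in the crop. The holders are empty and in place, and the gripper hangs over the orange tealight. Next I'll grasp it.

Call:
move_arm(
  motion=[
    {"tx":-0.002,"ty":-0.001,"tz":0.02,"twist":0},
    {"tx":0,"ty":0,"tz":0.02,"twist":0},
    {"tx":0,"ty":0,"tz":0.022,"twist":0},
    {"tx":0,"ty":0,"tz":0,"twist":0},
    {"tx":0,"ty":0,"tz":0,"twist":0},
  ],
)

```text
clock: 13.75
position: [0.4869, -0.2467, 0.0264]
ee_rot: [-0.003, -3.141, -0.0]
force: [0.9, 0.2, 1.4]
width: 0.674
gripper_force: 0.0
```

Call:
move_arm(
  motion=[
    {"tx":0,"ty":0,"tz":0,"twist":0},
    {"tx":0,"ty":0,"tz":0,"twist":0},
    {"tx":0,"ty":0,"tz":0,"twist":0},
    {"tx":0,"ty":0,"tz":0,"twist":0},
    {"tx":0,"ty":0,"tz":0,"twist":0},
    {"tx":0,"ty":0,"tz":0,"twist":0},
  ],
  gripper=1,
)

```text
clock: 14.35
position: [0.487, -0.2474, 0.0263]
ee_rot: [0.004, 3.141, -0.0]
force: [-0.4, 0.4, 7.2]
width: 0.42
gripper_force: 8.0
```

Call:
move_arm(
  motion=[
    {"tx":0,"ty":0,"tz":-0.02,"twist":0},
    {"tx":0,"ty":0,"tz":-0.03,"twist":0},
    {"tx":0,"ty":0,"tz":-0.03,"twist":0},
    {"tx":-0.004,"ty":0.041,"tz":0,"twist":0},
    {"tx":-0.004,"ty":0.041,"tz":0,"twist":0},
    {"tx":-0.004,"ty":0.041,"tz":0,"twist":0},
    {"tx":-0.004,"ty":0.041,"tz":0,"twist":0},
    {"tx":-0.003,"ty":0.041,"tz":0,"twist":0},
    {"tx":-0.003,"ty":0.041,"tz":0,"twist":0},
    {"tx":-0.003,"ty":0.041,"tz":0,"twist":0},
    {"tx":-0.003,"ty":0.041,"tz":0,"twist":0},
    {"tx":-0.003,"ty":0.041,"tz":0,"twist":0},
  ],
)

```text
clock: 15.55
position: [0.5185, 0.1232, 0.1059]
ee_rot: [0.005, 3.141, 0.0]
force: [0.5, 0.0, 0.0]
width: 0.422
gripper_force: 8.0
```

Call:
move_arm(
  motion=[
    {"tx":-0.003,"ty":0.041,"tz":0,"twist":0},
    {"tx":0,"ty":0,"tz":0,"twist":0},
    {"tx":0,"ty":0,"tz":0,"twist":0},
    {"tx":0,"ty":0,"tz":0.03,"twist":0},
    {"tx":0,"ty":0,"tz":0.02,"twist":0},
    {"tx":0,"ty":0,"tz":0,"twist":0},
    {"tx":0,"ty":0,"tz":0,"twist":0},
  ],
)

```text
clock: 16.25
position: [0.5218, 0.1612, 0.056]
ee_rot: [-0.008, -3.141, 0.001]
force: [1.1, -0.1, -0.1]
width: 0.416
gripper_force: 8.0
```

Call:
move_arm(
  motion=[
    {"tx":0,"ty":0.002,"tz":0.01,"twist":0},
    {"tx":0,"ty":0,"tz":0.01,"twist":0},
    {"tx":0,"ty":0,"tz":0.008,"twist":0},
    {"tx":0,"ty":0,"tz":0,"twist":0},
    {"tx":0,"ty":0,"tz":0,"twist":0},
  ],
)

```text
clock: 16.75
position: [0.5215, 0.1645, 0.0275]
ee_rot: [-0.005, -3.141, 0.0]
force: [-0.9, -0.4, -0.4]
width: 0.42
gripper_force: 8.0
```

Call:
move_arm(
  motion=[
    {"tx":0,"ty":0,"tz":0,"twist":0},
    {"tx":0,"ty":0,"tz":0,"twist":0},
    {"tx":0,"ty":0,"tz":0,"twist":0},
  ],
  gripper=-0.2,
)

```text
clock: 17.05
position: [0.5218, 0.1647, 0.028]
ee_rot: [0.004, 3.141, 0.0]
force: [0.8, 0.3, -0.6]
width: 0.59
gripper_force: 0.0
```

Call:
move_arm(
  motion=[
    {"tx":0,"ty":0,"tz":-0.02,"twist":0},
    {"tx":0,"ty":0,"tz":-0.03,"twist":0},
    {"tx":0,"ty":0,"tz":-0.03,"twist":0},
    {"tx":-0.011,"ty":-0.042,"tz":0,"twist":0},
    {"tx":-0.011,"ty":-0.042,"tz":0,"twist":0},
    {"tx":-0.011,"ty":-0.042,"tz":0,"twist":0},
    {"tx":-0.011,"ty":-0.042,"tz":0,"twist":0},
    {"tx":-0.011,"ty":-0.042,"tz":0,"twist":0},
    {"tx":-0.012,"ty":-0.042,"tz":0,"twist":0},
    {"tx":-0.012,"ty":-0.042,"tz":0,"twist":0},
    {"tx":-0.012,"ty":-0.042,"tz":0,"twist":0},
    {"tx":-0.012,"ty":-0.042,"tz":0,"twist":0},
  ],
)

```text
clock: 18.25
position: [0.6239, -0.2154, 0.1079]
ee_rot: [0.004, 3.141, 0.0]
force: [0.3, 1.3, -0.4]
width: 0.599
gripper_force: 0.0
```

Call:
move_arm(
  motion=[
    {"tx":0,"ty":0,"tz":0,"twist":0},
    {"tx":0,"ty":0,"tz":0,"twist":0},
    {"tx":0,"ty":0,"tz":0.02,"twist":0},
    {"tx":0,"ty":0,"tz":0.02,"twist":0},
    {"tx":0,"ty":0,"tz":0,"twist":0},
    {"tx":0,"ty":0,"tz":0,"twist":0},
  ],
  gripper=-0.35,
)

```text
clock: 18.85
position: [0.6236, -0.212, 0.0679]
ee_rot: [-0.002, -3.141, -0.001]
force: [-0.5, -0.7, -0.4]
width: 0.674
gripper_force: 0.0
```

Call:
move_arm(
  motion=[
    {"tx":-0.002,"ty":-0.002,"tz":0.015,"twist":0},
    {"tx":0,"ty":0,"tz":0.015,"twist":0},
    {"tx":0,"ty":0,"tz":0.012,"twist":0},
    {"tx":0,"ty":0,"tz":0,"twist":0},
    {"tx":0,"ty":0,"tz":0,"twist":0},
  ],
)

```text
clock: 19.35
position: [0.6253, -0.2156, 0.0252]
ee_rot: [-0.005, -3.141, -0.0]
force: [0.5, -1.2, 0.1]
width: 0.672
gripper_force: 0.0
```

Call:
move_arm(
  motion=[
    {"tx":0,"ty":0,"tz":0,"twist":0},
    {"tx":0,"ty":0,"tz":0,"twist":0},
    {"tx":0,"ty":0,"tz":0,"twist":0},
    {"tx":0,"ty":0,"tz":0,"twist":0},
    {"tx":0,"ty":0,"tz":0,"twist":0},
    {"tx":0,"ty":0,"tz":0,"twist":0},
  ],
  gripper=1,
)

```text
clock: 19.95
position: [0.6259, -0.2157, 0.0261]
ee_rot: [0.005, 3.141, -0.0]
force: [0.2, -0.5, 3.4]
width: 0.421
gripper_force: 8.0
```

Call:
move_arm(
  motion=[
    {"tx":0,"ty":0,"tz":-0.02,"twist":0},
    {"tx":0,"ty":0,"tz":-0.03,"twist":0},
    {"tx":0,"ty":0,"tz":-0.03,"twist":0},
    {"tx":0.024,"ty":0.031,"tz":0,"twist":0},
    {"tx":0.024,"ty":0.031,"tz":0,"twist":0},
    {"tx":0.024,"ty":0.031,"tz":0,"twist":0},
    {"tx":0.024,"ty":0.031,"tz":0,"twist":0},
    {"tx":0.025,"ty":0.032,"tz":0,"twist":0},
    {"tx":0.025,"ty":0.032,"tz":0,"twist":0},
    {"tx":0.025,"ty":0.032,"tz":0,"twist":0},
    {"tx":0,"ty":0,"tz":0,"twist":0},
    {"tx":0,"ty":0,"tz":0,"twist":0},
  ],
)

```text
clock: 21.15
position: [0.4551, 0.0055, 0.1059]
ee_rot: [0.001, 3.141, 0.0]
force: [-0.5, -0.6, -0.5]
width: 0.424
gripper_force: 8.0
```

Call:
move_arm(
  motion=[
    {"tx":0,"ty":0,"tz":0.03,"twist":0},
    {"tx":0,"ty":0,"tz":0.02,"twist":0},
    {"tx":0,"ty":0,"tz":0,"twist":0},
    {"tx":0,"ty":0,"tz":0,"twist":0},
  ],
)

```text
clock: 21.55
position: [0.4557, 0.0038, 0.0558]
ee_rot: [-0.007, -3.141, 0.001]
force: [-0.4, 0.0, 0.7]
width: 0.42
gripper_force: 8.0
```

Call:
move_arm(
  motion=[
    {"tx":0,"ty":0,"tz":0.01,"twist":0},
    {"tx":0,"ty":0,"tz":0.01,"twist":0},
    {"tx":0,"ty":0,"tz":0.008,"twist":0},
    {"tx":0,"ty":0,"tz":0,"twist":0},
    {"tx":0,"ty":0,"tz":0,"twist":0},
  ],
)

```text
clock: 22.05
position: [0.455, 0.0048, 0.0275]
ee_rot: [-0.004, -3.141, 0.0]
force: [-0.3, 0.2, -0.1]
width: 0.42
gripper_force: 8.0
```

Call:
move_arm(
  motion=[
    {"tx":0,"ty":0,"tz":0,"twist":0},
    {"tx":0,"ty":0,"tz":0,"twist":0},
    {"tx":0,"ty":0,"tz":0,"twist":0},
  ],
  gripper=-0.2,
)

```text
clock: 22.35
position: [0.4554, 0.0049, 0.0279]
ee_rot: [0.004, 3.141, 0.0]
force: [0.3, 0.5, 0.1]
width: 0.591
gripper_force: 0.0
```

Call:
move_arm(
  motion=[
    {"tx":0,"ty":0,"tz":-0.02,"twist":0},
    {"tx":0,"ty":0,"tz":-0.03,"twist":0},
    {"tx":0,"ty":0,"tz":-0.03,"twist":0},
    {"tx":-0.017,"ty":-0.037,"tz":0,"twist":0},
    {"tx":-0.017,"ty":-0.037,"tz":0,"twist":0},
    {"tx":-0.017,"ty":-0.037,"tz":0,"twist":0},
    {"tx":-0.017,"ty":-0.037,"tz":0,"twist":0},
    {"tx":-0.017,"ty":-0.037,"tz":0,"twist":0},
    {"tx":-0.017,"ty":-0.038,"tz":0,"twist":0},
    {"tx":-0.017,"ty":-0.038,"tz":0,"twist":0},
    {"tx":-0.016,"ty":-0.037,"tz":0,"twist":0},
    {"tx":0,"ty":0,"tz":0,"twist":0},
  ],
)

```text
clock: 23.55
position: [0.5896, -0.3005, 0.1078]
ee_rot: [0.014, 3.141, -0.007]
force: [0.1, -0.9, 0.3]
width: 0.604
gripper_force: 0.0
```

Call:
move_arm(
  motion=[
    {"tx":0,"ty":0,"tz":0,"twist":0},
    {"tx":0,"ty":0,"tz":0.02,"twist":0},
    {"tx":0,"ty":0,"tz":0.02,"twist":0},
    {"tx":0,"ty":0,"tz":0,"twist":0},
    {"tx":0,"ty":0,"tz":0,"twist":0},
  ],
  gripper=-0.35,
)

```text
clock: 24.05
position: [0.5893, -0.2922, 0.068]
ee_rot: [-0.002, -3.141, -0.001]
force: [-0.4, 0.1, -0.4]
width: 0.676
gripper_force: 0.0
```

Call:
move_arm(
  motion=[
    {"tx":-0.001,"ty":-0.001,"tz":0.015,"twist":0},
    {"tx":0,"ty":0,"tz":0.015,"twist":0},
    {"tx":0,"ty":0,"tz":0.012,"twist":0},
    {"tx":0,"ty":0,"tz":0,"twist":0},
    {"tx":0,"ty":0,"tz":0,"twist":0},
  ],
)

```text
clock: 24.55
position: [0.5901, -0.2945, 0.0252]
ee_rot: [-0.005, -3.141, -0.001]
force: [-0.7, 0.5, -0.1]
width: 0.674
gripper_force: 0.0
```

Call:
move_arm(
  motion=[
    {"tx":0,"ty":0,"tz":0,"twist":0},
    {"tx":0,"ty":0,"tz":0,"twist":0},
    {"tx":0,"ty":0,"tz":0,"twist":0},
    {"tx":0,"ty":0,"tz":0,"twist":0},
    {"tx":0,"ty":0,"tz":0,"twist":0},
    {"tx":0,"ty":0,"tz":0,"twist":0},
  ],
  gripper=1,
)

```text
clock: 25.15
position: [0.5907, -0.2946, 0.0261]
ee_rot: [0.004, 3.141, -0.0]
force: [0.0, 1.1, 4.5]
width: 0.418
gripper_force: 8.0
```

Call:
move_arm(
  motion=[
    {"tx":0,"ty":0,"tz":-0.02,"twist":0},
    {"tx":0,"ty":0,"tz":-0.03,"twist":0},
    {"tx":0,"ty":0,"tz":-0.03,"twist":0},
    {"tx":-0.004,"ty":0.038,"tz":0,"twist":0},
    {"tx":-0.004,"ty":0.038,"tz":0,"twist":0},
    {"tx":-0.004,"ty":0.038,"tz":0,"twist":0},
    {"tx":-0.004,"ty":0.038,"tz":0,"twist":0},
    {"tx":-0.004,"ty":0.037,"tz":0,"twist":0},
    {"tx":-0.004,"ty":0.037,"tz":0,"twist":0},
    {"tx":-0.004,"ty":0.037,"tz":0,"twist":0},
    {"tx":-0.004,"ty":0.037,"tz":0,"twist":0},
    {"tx":0,"ty":0,"tz":0,"twist":0},
  ],
)

```text
clock: 26.35
position: [0.6235, 0.0133, 0.1053]
ee_rot: [0.009, -3.141, -0.006]
force: [0.5, 0.4, -0.1]
width: 0.422
gripper_force: 8.0
```

Call:
move_arm(
  motion=[
    {"tx":0,"ty":0,"tz":0,"twist":0},
    {"tx":0,"ty":0,"tz":0.03,"twist":0},
    {"tx":0,"ty":0,"tz":0.02,"twist":0},
    {"tx":0,"ty":0,"tz":0,"twist":0},
    {"tx":0,"ty":0,"tz":0,"twist":0},
  ],
)

```text
clock: 26.85
position: [0.6231, 0.0038, 0.0559]
ee_rot: [-0.007, -3.141, 0.001]
force: [-0.1, 0.4, 0.7]
width: 0.42
gripper_force: 8.0
```

Call:
move_arm(
  motion=[
    {"tx":0,"ty":0.001,"tz":0.01,"twist":0},
    {"tx":0,"ty":0,"tz":0.01,"twist":0},
    {"tx":0,"ty":0,"tz":0.008,"twist":0},
    {"tx":0,"ty":0,"tz":0,"twist":0},
    {"tx":0,"ty":0,"tz":0,"twist":0},
  ],
)

```text
clock: 27.35
position: [0.6231, 0.0063, 0.0275]
ee_rot: [-0.005, -3.141, 0.0]
force: [-0.2, 0.3, 0.2]
width: 0.423
gripper_force: 8.0
```

Call:
move_arm(
  motion=[
    {"tx":0,"ty":0,"tz":0,"twist":0},
    {"tx":0,"ty":0,"tz":0,"twist":0},
    {"tx":0,"ty":0,"tz":0,"twist":0},
  ],
  gripper=-0.2,
)

```text
clock: 27.65
position: [0.6234, 0.0064, 0.028]
ee_rot: [0.004, 3.141, 0.0]
force: [-0.4, 0.2, -0.4]
width: 0.589
gripper_force: 0.0
```

Call:
move_arm(
  motion=[
    {"tx":0,"ty":0,"tz":-0.02,"twist":0},
    {"tx":0,"ty":0,"tz":-0.03,"twist":0},
    {"tx":0,"ty":0,"tz":-0.04,"twist":0},
    {"tx":0,"ty":0,"tz":-0.04,"twist":0},
    {"tx":0,"ty":-0.04,"tz":-0.02,"twist":0},
    {"tx":0,"ty":-0.04,"tz":0,"twist":0},
    {"tx":0,"ty":-0.04,"tz":0,"twist":0},
    {"tx":0,"ty":-0.04,"tz":0,"twist":0},
    {"tx":0,"ty":-0.04,"tz":0,"twist":0},
    {"tx":0,"ty":-0.04,"tz":0,"twist":0},
    {"tx":0,"ty":-0.04,"tz":0,"twist":0},
    {"tx":0,"ty":0,"tz":0,"twist":0},
  ],
)

```text
clock: 28.85
position: [0.6202, -0.282, 0.178]
ee_rot: [-0.018, -3.141, 0.008]
force: [-0.2, -1.0, -0.4]
width: 0.604
gripper_force: 0.0
```

Run:
```python
from h import *
for c,(a,b,d,e) in {"top":(120,300,130,430),"scene":(100,310,180,460)}.items():
    save(c,c+"2");im=cv2.imread(f"pics/{c}2.png")[a:b,d:e];cv2.imwrite(f"pics/{c}2c.png",cv2.resize(im,(800,600 if c=="scene" else 480),interpolation=cv2.INTER_CUBIC))
```

```text
(no output)
```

View pics/top2c.png

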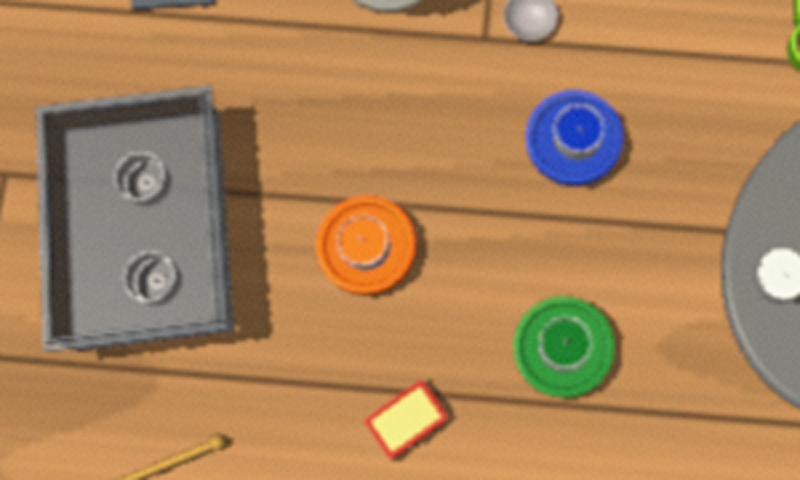

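View pics/scene2c.png

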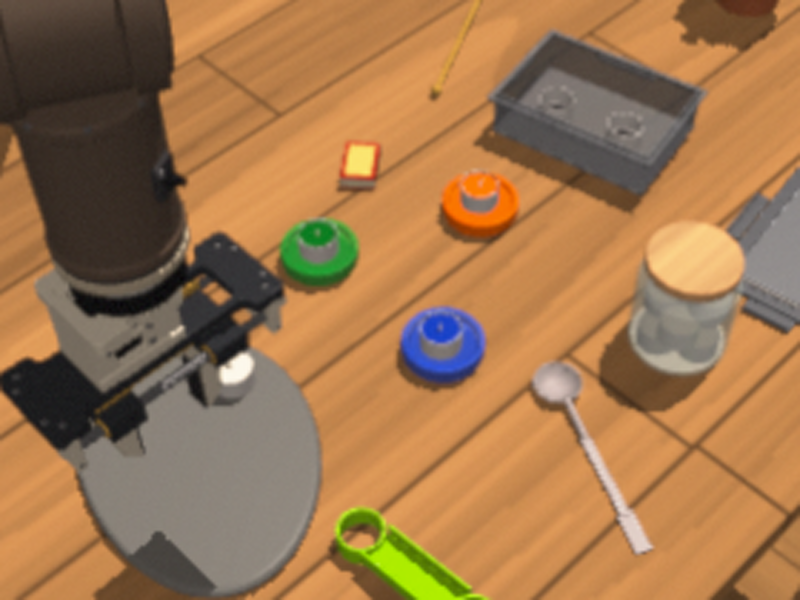

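All three tealights stand upright and centred in their holders: blue at (577,135), orange at (363,243) and green at (565,343) in the top crop. Both spent cups are in the container, the white spare hasn't moved, and the arm is clear. I'm handing the job in.

```bash
python3 -c "
from cell import arm
print(arm.sign_off())"
```

```text
the job is handed in; nothing more can be done
None
```

The job is handed in: the last pictures show green, blue and orange tealights upright in their matching holders, both spent cups in the container and the white spare where it was, but sign-off returned no verdict.

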